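# Open the cash box on the fruit stall

### The job

Open the stall's cash box with your fingertips. First push the orange price-card box sideways along the table, to whichever side you like, until it stands fully beyond the end of the cash box with a gap of about two centimetres to spare; push it only, keep it upright and do not lift or squeeze it. Then push the red lip of the cash box lid up and over, past upright, without pinching it, so that the lid falls right back and stays wide open by its own weight, and leave the fruit, jar, stamp and tape where they stand.

Things in the scene. Friction and masses are not known exactly. Their poses are not given: they have to be found in the camera images.
- cashbox: the cash box: dark blue tray 130 mm (x) by 170 mm (y) by 45 mm high with a steel lid, fixed to the table and not movable. Origin at the centre of its underside on the table; its x axis points from the lip side (robot's side) to the hinge side, y along the hinge, z up
- cash_lid (a joint): angle of the lid in rad: 0 shut, pi/2 upright, 2.4 its stop, wide open beyond the hinge side (+x of the cash box). Plain free hinge, lid of 0.15 kg: it falls shut before upright, and falls open to the stop beyond it
- lid_lip (a point): middle of the top edge of the red lip's front face (the face looking away from the hinge). The lip: plate 130 mm wide along the hinge, 4 mm thick, standing on the lid's front edge, its top 45 mm above the lid's underside (lid plate 5 mm). Lid shut: this point is 134 mm to -x of the hinge axis and 45 mm above it. Turns with the lid. Pushing that face towards the hinge raises the lid (3 to 8 N)
- lid_hinge (a point): middle of the lid's hinge axis: 65 mm to +x of the cash box's centre and 45.5 mm above the table; the axis runs along the cash box's y. The lid plate is 170 mm wide along the axis
- card_box: the price-card box: closed orange box, loose, 60 mm (its x) by 100 mm (its y) by 75 mm high, about 0.25 kg. It stands 9 to 15 mm behind the hinge side of the cash box, in the lid's way, its long side roughly along the hinge. Origin at the centre of its underside, z up
- fruit_a: bystander: loose orange persimmon, 72 mm wide, 57 mm high, flat-bottomed; origin at the centre of its underside, z up
- fruit_b: bystander: loose orange persimmon, 72 mm wide, 57 mm high, flat-bottomed; origin at the centre of its underside, z up
- fruit_c: bystander: loose orange persimmon, 72 mm wide, 57 mm high, flat-bottomed; origin at the centre of its underside, z up
- jam_jar: bystander: loose jam jar, 64 mm wide, 85 mm high; origin at the centre of its underside
- stamp: bystander: loose wooden hand stamp, base 50 by 30 mm, 63 mm high; origin at the centre of its underside
- tape_roll: bystander: loose roll of brown tape lying flat, 80 mm wide, 24 mm high; origin at the centre of its underside
Not all that is in view belongs to the job. What is shaped like the cashbox but pink is not meant.

How it is judged:
By the outcome, as a careful person would: the job done as asked, in the order asked, and still so for the second after the job is handed in, with the robot touching nothing.
It also fails if it takes over 64 s, if anything falls off the work surface, if the arm or the gripper's body presses on something with over 40 N, if the wrist force passes 120 N, or if a joint passes its speed limit or range.

### The arm

A 6-joint arm with a two-finger parallel gripper is mounted at the origin on the work surface. World frame = base frame: x ahead of the robot, y to its left, z up, the work surface at z = 0. Lengths are in mm, angles in degrees, forces in N, time in s.
With the tool pointing down it reaches from about 400 to 925 mm from the base axis. Payload 12.5 kg.
Tool frame: the origin (TCP) lies midway between the tips of the shut fingers; the grasp point (between the pads) lies 19 mm behind it; z points along the fingers, y is the direction in which the jaws open and shut (so a half turn about z gives the same grasp; the last joint's range is limited). The gripper opens to 95 mm and grips with 3 to 60 N. Pads are 20 mm wide; open, the fingers measure 119 mm over their backs; the gripper's body (75 mm by 180 mm) begins 59 mm behind the grasp point.
Start: joints at [-78.587, 28.126, 89.318, -0, 62.55, -6.05], TCP at [187.587, -596.203, 214.661] pointing down, gripper open.
Joint ranges: [-177.58, 177.58], [-47.91, 125.51], [2.72, 160], [-65.01, 245.01], [3.68, 167.84], [-153.87, 153.87]. Speed limits (degrees/s): [127.2, 127.2, 159.86, 180, 180, 180].

### API

Orientations are given as a 3x3 rotation matrix whose columns are the frame's x, y, z axes.
In Python, from cell import manip, claw, imaging, monitor gives the robot as it stands. Calls block until the motion is done:
- manip.goto(position, orientation): joint-space move of the TCP to a pose.
- manip.movel(position, frame=None, v=150, max_force=None): straight line of the TCP; frame=None keeps the orientation; v is the mean speed in mm/s. With max_force (N) it stops when the force on the tool has changed by that much, and returns True; else False.
- manip.move_j(angles): joint-space move.
- claw.gripper_to(opening, f_grip=None): finger opening in mm; f_grip is the grip in N (None keeps the last); returns when the fingers have stopped.
- manip.sleep(seconds).
- manip.solve_ik(position, orientation): joint angles nearest the present ones, or None.
- imaging.snapshot(name): name is "scene" or "top" or "wrist"; returns a dict with "frame" (420x560x3 uint8, red, green, blue), "range_z" (420x560 float32, mm along the optical axis (not along the pixel's ray), 0 where there is no reading), "fx", "fy", "cx", "cy" (pixels), "xyz" and "orientation" of the camera in the world. Camera axes: x right, y down, z forward; pixel columns grow to the right and rows downward; lengths in mm; the calibration is good to about 2 mm. A picture is of the moment at which its call begins.
A pose or a line that the arm cannot do raises manip.IKError and nothing moves.
- manip.sign_off(): hands the job in, once; it reports no verdict.
Readings, each from a call of its own:
- monitor.current_t(): time.
- monitor.current_q(): joint angles.
- monitor.current_joint_vel(): joint speeds.
- monitor.current_effort(): joint torques, N m.
- monitor.current_position(): TCP position.
- monitor.current_tcp_rot(): TCP orientation.
- monitor.current_wrist_force(): force on the tool from outside, world axes, zero at the start.
- monitor.current_ft_torque(): the same for the moment, N m.
- monitor.current_width(): finger opening in mm.
Only numpy, scipy, OpenCV 4.12 (cv2) and the standard library are available. Lean on these libraries where they do the work, as an engineer would, in place of code of your own. Each camera call takes 0.05 s, during which the arm holds its last target.

## Working session

There is one attempt and no reset: what is moved stays moved. The work goes in short steps, each a Python script; the robot and the scene stay as the last script left them, time stands still between calls to the robot, and variables do not carry over. Pictures are saved under pics/ and viewed, and the job is handed in when it is done.

```bash
mkdir -p pics; ls
cat > h.py <<'E'
import numpy as np, cv2
from cell import manip, claw, imaging, monitor
def snap(n,fn=None):
    s=imaging.snapshot(n)
    if fn: cv2.imwrite('pics/'+fn,cv2.cvtColor(s['frame'],cv2.COLOR_RGB2BGR))
    return s
def cloud(s):
    z=s['range_z'];v,u=np.mgrid[:z.shape[0],:z.shape[1]]
    p=np.stack([(u-s['cx'])/s['fx']*z,(v-s['cy'])/s['fy']*z,z],-1)
    w=p@np.array(s['orientation']).T+np.array(s['xyz']); w[z<=0]=np.nan
    return w
E
python3 - <<'E'
from h import *
import pickle
for n in ['scene','top']:
    s=snap(n,n+'0.png'); pickle.dump(s,open(n+'.pkl','wb')); print(n,s['xyz'],np.round(s['orientation'],3).tolist(),s['fx'],(s['range_z']>0).mean())
print(monitor.current_t())
E
```

```text
pics
scene [1163.08642117 -364.81481988 1304.99724094] [[0.479, 0.753, -0.451], [0.878, -0.406, 0.255], [0.009, -0.518, -0.855]] 443.98487596091064 0.9959608843537415
top [ 479.82164488   -6.58630105 1165.03954967] [[0.026, -0.998, 0.053], [-1.0, -0.026, 0.004], [-0.003, -0.053, -0.999]] 451.6689018969517 0.9961352040816327
0.1
```

View pics/scene0.png

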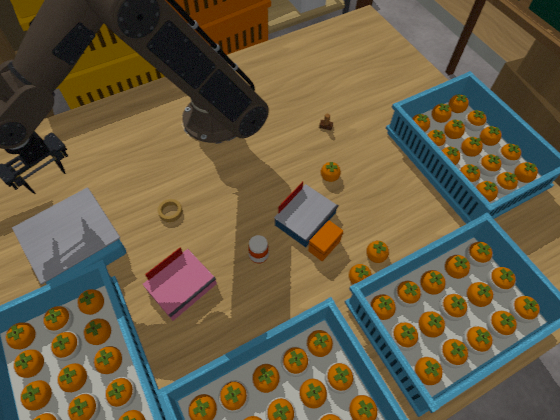

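View pics/top0.png

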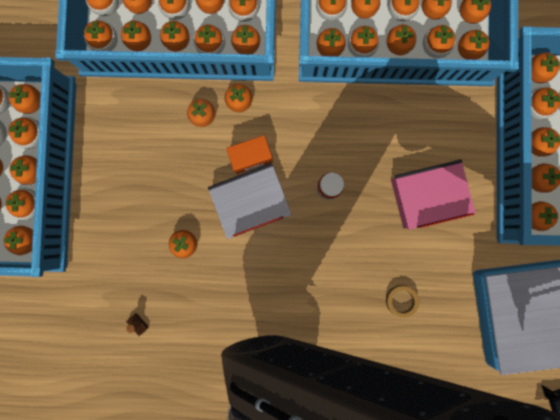

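The steel-lidded dark blue box is at top (249,202) / scene (307,213). The pink one at top (433,195) / scene (180,282) is the decoy. The orange card box is at top (250,153), just behind the steel lid's hinge side, and the fruit are round with green leaves. I'll check this in a crop and measure.

Run:
```python
from h import *
import pickle
s=pickle.load(open('top.pkl','rb')); c=s['frame'][80:350,110:450]
cv2.imwrite('pics/crop0.png',cv2.cvtColor(cv2.resize(c,None,fx=2.2,fy=2.2,interpolation=cv2.INTER_CUBIC),cv2.COLOR_RGB2BGR))
w=cloud(s); hsv=cv2.cvtColor(s['frame'],cv2.COLOR_RGB2HSV); Z=w[...,2]
def rect(m,name):
    p=w[m][:,:2].astype(np.float32); r=cv2.minAreaRect(p); print(name,m.sum(),'rect',np.round(r[0],1),np.round(r[1],1),round(r[2],1),'z med',np.round(np.nanmedian(w[m][:,2]),1)); return cv2.boxPoints(r)
roi=np.zeros(Z.shape,bool); roi[60:350,100:420]=1
# connected comps of z>12 
m=(roi&(Z>12)&(Z<150)).astype(np.uint8)
n,l,st,ce=cv2.connectedComponentsWithStats(m)
for i in range(1,n):
    if st[i,4]>40:
        k=l==i; print(i,st[i],np.round(np.nanmean(w[k],0),1),'max z',np.nanmax(w[k][:,2]).round(1),'x',np.nanmin(w[k][:,0]).round(),np.nanmax(w[k][:,0]).round(),'y',np.nanmin(w[k][:,1]).round(),np.nanmax(w[k][:,1]).round())
H,S,V=[hsv[...,i] for i in range(3)]
box=np.zeros(Z.shape,bool); box[125:245,195:300]=1
k=box&(Z>68)&(Z<82)&(S>180)&(H>5)&(H<20); print(rect(k,'card').round(1).tolist())
k=box&(Z>44)&(Z<56)&(S<90); print(rect(k,'lid').round(1).tolist())
k=box&(Z>60)&(S>120)&((H<5)|(H>170)); print(rect(k,'lip').round(1).tolist())
```

```text
1 [ 100   60  175   21 3185] [877.2 239.   74.4] max z 150.0 x 868.0 925.0 y 27.0 474.0
8 [ 299   60  121   25 2292] [ 877.3 -180.8   77. ] max z 150.0 x 869.0 929.0 y -343.0 -34.0
34 [225  84  28  29 622] [817.9 114.8  49.3] max z 66.5 x 788.0 855.0 y 82.0 151.0
35 [187  99  29  28 628] [778.1 207.6  49. ] max z 65.0 x 748.0 818.0 y 177.0 247.0
36 [ 208  135   84  105 4989] [585.8  79.9  56.5] max z 95.1 x 464.0 720.0 y -24.0 183.0
37 [ 392  170   28   60 1240] [ 578.3 -313.8   48.2] max z 71.8 x 500.0 647.0 y -341.0 -279.0
38 [317 173  27  27 578] [ 598.8 -116.6   76.4] max z 92.6 x 571.0 630.0 y -151.0 -88.0
39 [169 230  29  29 641] [449.8 240.7  49.2] max z 66.2 x 413.0 484.0 y 210.0 280.0
40 [387 285  33  33 473] [ 319.4 -309.9   23.5] max z 30.6 x 280.0 359.0 y -351.0 -271.0
41 [126 314  22  22 285] [244.3 353.7  30.9] max z 67.6 x 217.0 269.0 y 329.0 382.0
card 1000 rect [675.7  82.1] [60.8 99.6] 20.0 z med 75.4
[[630.0, 118.5], [664.0999755859375, 24.899999618530273], [721.2999877929688, 45.70000076293945], [687.2000122070312, 139.39999389648438]]
lid 3641 rect [563.9  81.3] [146.5 169.9] 22.2 z med 51.0
[[463.8999938964844, 132.1999969482422], [528.2000122070312, -25.100000381469727], [663.7999877929688, 30.399999618530273], [599.5, 187.60000610351562]]
lip 64 rect [498.2  54.3] [  3.2 121.5] 22.0 z med 90.3
[[474.0, 110.0999984741211], [519.4000244140625, -2.5999999046325684], [522.4000244140625, -1.399999976158142], [477.0, 111.30000305175781]]
```

View pics/crop0.png

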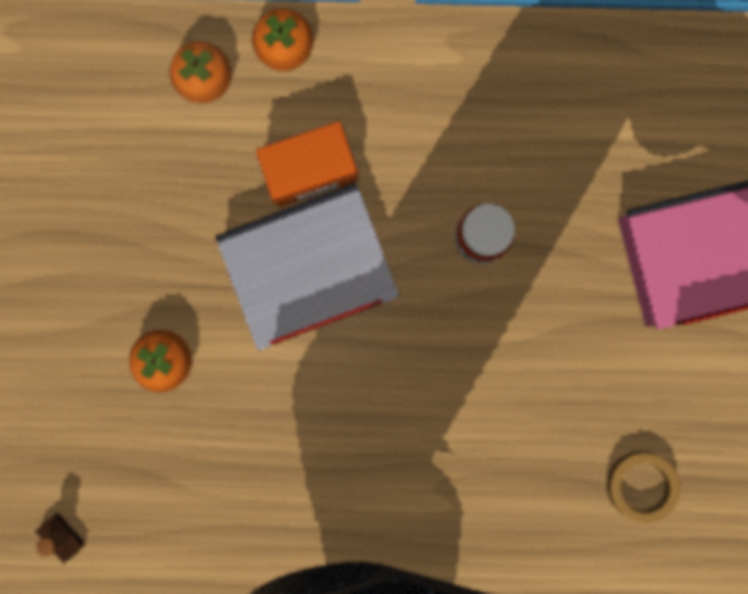

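The crop confirms it: the grey-lidded dark blue box with a red lip along its lower edge (crop 325,322) has the orange box directly behind its hinge strip. The pink one (crop 690,260) is not the target. The measured pose fits: yaw is about 22°, and the card box sits 13 mm behind the hinge. I'll push the card to −y, which is the shorter way and stays clear of the jar.

```bash
cat >> h.py <<'E'
A=np.deg2rad(22.1); bx=np.array([np.cos(A),np.sin(A),0]); by=np.array([-np.sin(A),np.cos(A),0]); bz=np.array([0,0,1.])
C=np.array([560.3,79.3,0.])
def W(x,y,z): return C+x*bx+y*by+z*bz
def inbox(p): d=np.asarray(p)-C; return np.array([d@bx,d@by,d@bz])
RP=np.column_stack([by,bx,-bz])    # jaws along box x
RL=np.column_stack([bx,-by,-bz])   # jaws along hinge
def flip(R): return R@np.diag([-1,-1,1.])
E
python3 - <<'E'
from h import *
for nm,p,R in [('push0',W(111,34,200),RP),('push1',W(111,-95,25),RP),('lid0',W(-110,0,150),RL),('lid1',W(100,0,190),RL)]:
    for R_ in (R,flip(R)):
        q=manip.solve_ik(p,R_); print(nm,np.round(p),None if q is None else np.round(q,1))
print(inbox([675.7,82.1,75]))
E
```

```text
push0 [650. 153. 200.] [  7.5  32.5  83.7  -0.   63.8 -14.6]
push0 [650. 153. 200.] None
push1 [699.  33.  25.] [ -2.7  45.9  86.4  -0.   47.7 -24.8]
push1 [699.  33.  25.] None
lid0 [458.  38. 150.] [ -3.5  20.1 116.   -0.   43.9  64.4]
lid0 [458.  38. 150.] [  -3.5   20.1  116.    -0.    43.9 -115.6]
lid1 [653. 117. 190.] [ 4.5 32.6 85.1 -0.  62.3 72.4]
lid1 [653. 117. 190.] [   4.5   32.6   85.1   -0.    62.3 -107.6]
[107.97483194 -40.8219998   75.        ]
```

```bash
python3 - <<'E'
from h import *
claw.gripper_to(22)
p=monitor.current_position(); manip.movel(p+np.array([0,0,60]),v=200)
manip.goto(W(110,36,200),RP)
manip.movel(W(110,36,100),v=200)
print(manip.movel(W(110,36,24),v=80,max_force=5), inbox(monitor.current_position()))
f0=monitor.current_wrist_force()
print('contact',manip.movel(W(110,5,24),v=40,max_force=1.0), inbox(monitor.current_position()).round(1),(monitor.current_wrist_force()-f0).round(2))
snap('top','top1.png'); snap('scene','scene1.png'); print(monitor.current_t(),monitor.current_width())
E
python3 -c "
import cv2
a=cv2.imread('pics/top1.png')[90:260,170:380];b=cv2.imread('pics/scene1.png')[150:320,230:440]
cv2.imwrite('pics/c1.png',cv2.resize(cv2.hconcat([a,b]),None,fx=1.9,fy=1.9))"
```

```text
False [110.28251886  35.92514289  24.49696819]
contact True [109.8  23.3  23.8] [-0.04  0.14  1.61]
7.2 22.207530735882443
```

View pics/c1.png

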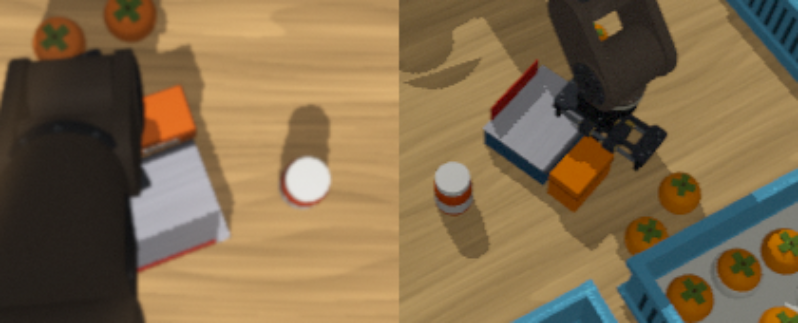

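The fingers stand behind the near end of the card box (picture 640,140), in line with it and touching nothing else. I'll push now.

```bash
python3 - <<'E'
from h import *
f0=monitor.current_wrist_force()
for y in (0,-40,-80,-96):
    r=manip.movel(W(110,y,24),v=55,max_force=15)
    print(y,r,inbox(monitor.current_position()).round(1),(monitor.current_wrist_force()-f0).round(2))
    if r: break
s=snap('top','top2.png'); snap('scene','scene2.png'); print(monitor.current_t())
E
python3 -c "
import cv2
a=cv2.imread('pics/top2.png')[90:260,200:410];b=cv2.imread('pics/scene2.png')[150:320,230:440]
cv2.imwrite('pics/c2.png',cv2.resize(cv2.hconcat([a,b]),None,fx=1.9,fy=1.9))"
```

```text
0 False [110.   -0.3  24. ] [-0.8  -1.18  0.69]
-40 False [109.9 -40.   23.9] [-0.92  0.65  0.29]
-80 False [110. -80.  24.] [-1.37 -0.18 -0.22]
-96 False [109.9 -96.5  24. ] [-1.86 -0.35  0.5 ]
10.0917
```

View pics/c2.png

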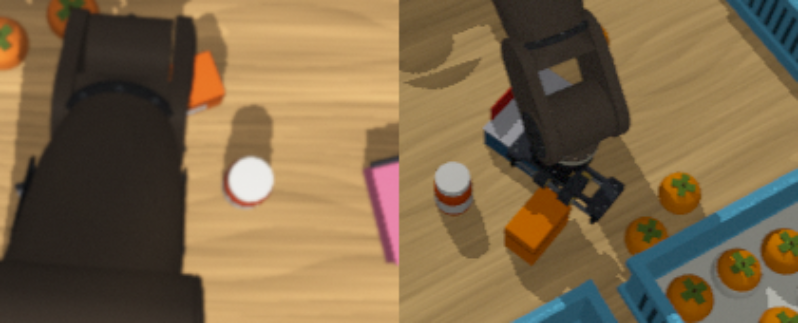

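The card box slid along and stayed upright (right half, 535,225). I'll back off, go to the lid's front, and measure.

```bash
python3 - <<'E'
from h import *
import pickle
manip.movel(W(110,-75,24),v=100); manip.movel(W(110,-75,200),v=200)
manip.goto(W(-120,0,200),RL); claw.gripper_to(0)
s=snap('top','top3.png'); s2=snap('scene','scene3.png'); pickle.dump((s,s2),open('p3.pkl','wb')); print(monitor.current_t(),monitor.current_width())
for nm,s in (('top',s),('scene',s2)):
    w=cloud(s); B=np.einsum('hwc,cd->hwd',w-C,np.column_stack([bx,by,bz])); hsv=cv2.cvtColor(s['frame'],cv2.COLOR_RGB2HSV);H,S,V=cv2.split(hsv)
    k=(S>150)&(H>5)&(H<20)&(B[...,2]>69)&(B[...,2]<82)&(B[...,0]>60)&(B[...,0]<160)&(B[...,1]<-50)&(B[...,1]>-240)
    print(nm,k.sum(),cv2.minAreaRect(B[k][:,:2].astype(np.float32)), np.percentile(B[k][:,1],[0.5,99.5]))
    k=((H<6)|(H>170))&(S>120)&(B[...,2]>48)&(B[...,2]<98)&(B[...,0]>-85)&(B[...,0]<-55)&(abs(B[...,1])<85)
    if k.sum(): print('lip',k.sum(),np.percentile(B[k],[2,50,98],axis=0).round(1).tolist())
E
python3 -c "
import cv2
a=cv2.imread('pics/top3.png')[90:260,190:400];b=cv2.imread('pics/scene3.png')[150:320,230:440]
cv2.imwrite('pics/c3.png',cv2.resize(cv2.hconcat([a,b]),None,fx=1.9,fy=1.9))"
```

```text
13.5417 0.2832818262291486
top 1003 ((110.07683563232422, -162.1287078857422), (100.3705825805664, 60.99106979370117), 89.5859146118164) [-211.56638348 -112.50116584]
lip 36 [[-68.9, -60.8, 70.6], [-66.8, -32.8, 90.8], [-64.7, -6.4, 94.6]]
scene 597 ((111.92636108398438, -161.74563598632812), (101.392333984375, 60.19606399536133), 89.84783935546875) [-211.92003407 -112.76356197]
lip 155 [[-66.3, -57.5, 50.7], [-64.4, 4.5, 73.0], [-62.4, 63.3, 93.2]]
```

View pics/c3.png

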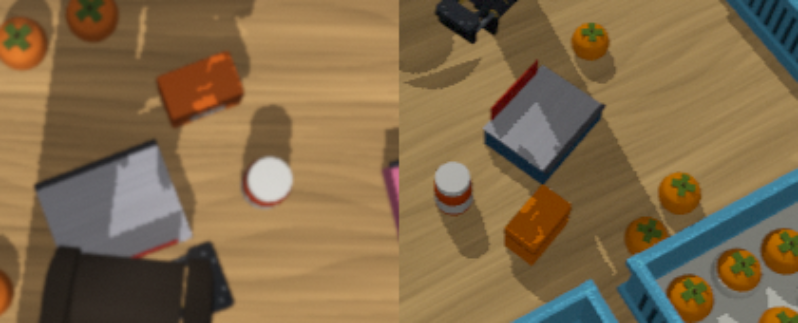

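The card box now stands at box-frame y −112 to −212, parallel to the cash box and upright. That is a gap of about 27 mm to the cash box end, measured by both cameras (right half 538,222). The jar and fruit are untouched. Next is the lip: I'll touch its front face first.

```bash
python3 - <<'E'
from h import *
manip.movel(W(-100,0,120),v=200); manip.movel(W(-95,0,66),v=100); manip.sleep(0.2)
f0=monitor.current_wrist_force()
r=manip.movel(W(-70,0,66),v=15,max_force=2.0)
p=inbox(monitor.current_position()); f=monitor.current_wrist_force()-f0
print(r,p.round(1),'F box', (f@bx).round(2),(f@by).round(2),f[2].round(2))
fs=[monitor.current_wrist_force()-f0 for _ in range(3)]; print(np.round(fs,2).tolist())
snap('scene','scene4.png'); print(monitor.current_t())
np.save('f0.npy',f0)
E
python3 -c "
import cv2
b=cv2.imread('pics/scene4.png')[140:290,220:420]
cv2.imwrite('pics/c4.png',cv2.resize(b,None,fx=3,fy=3))"
```

```text
True [-80.1   0.2  65.7] F box 0.63 -0.86 -0.75
[[0.91, -0.56, -0.75], [0.91, -0.56, -0.75], [0.91, -0.56, -0.75]]
16.0667
```

View pics/c4.png

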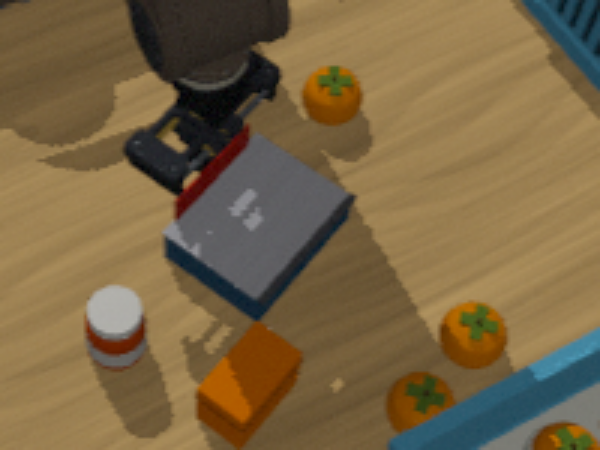

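The fingers are at the lip (picture 185,165), but force noise is about 1 N. I'll creep in with averaged readings.

```bash
cat >> h.py <<'E'
def favg(n=6,dt=0.012):
    a=[]
    for _ in range(n): manip.sleep(dt); a.append(monitor.current_wrist_force())
    a=np.mean(a,0); return np.array([a@bx,a@by,a[2]])
E
python3 - <<'E'
from h import *
manip.movel(W(-86,0,66),v=30); manip.sleep(.15); f0=favg(12); np.save('f0.npy',f0); print(f0.round(2))
for x in (-82,-80.5,-79.5,-78.5,-77.5):
    manip.movel(W(x,0,66),v=20); f=favg()-f0; print(x,inbox(monitor.current_position()).round(1),f.round(2))
    if f[0]<-2: break
print(monitor.current_t())
E
```

```text
[-0.07 -0.02 -0.06]
-82 [-82.   0.  66.] [-0.33 -0.19 -0.11]
-80.5 [-80.5  -0.   66. ] [0.46 0.16 0.1 ]
-79.5 [-79.9   0.1  65.9] [-3.79 -0.54  1.37]
17.6583
```

Contact is at TCP x −79.9 with about 4 N, and arm compliance is about 10 N/mm. Now I'll follow the lip's arc upward in small steps, trimming the normal force.

```bash
cat >> h.py <<'E'
import json,os
def lidpose(th,h,d):
    c,s=np.cos(th),np.sin(th); x,z=-134.,h
    X=64.5+x*c+z*s-10.4+d*c; Z=45.5-x*s+z*c-d*s
    return X,Z
def run(t0,t1,d,h0=20.5,h1=27,step=3,Nt=5.,v=40):
    f0=np.load('f0.npy'); t=t0
    while t<t1-1e-6:
        t=min(t+step,t1); th=np.deg2rad(t); h=h0+(h1-h0)*t/90
        X,Z=lidpose(th,h,d); r=manip.movel(W(X,0,Z),v=v,max_force=25)
        f=favg(4)-f0; N=-(f[0]*np.cos(th)-f[2]*np.sin(th)); T=-(f[0]*np.sin(th)+f[2]*np.cos(th))
        p=inbox(monitor.current_position())
        print(t,r,'TCP',p[[0,2]].round(1),'N %.1f T %.1f d %.2f'%(N,T,d))
        if r: break
        d+=np.clip(0.06*(Nt-N),-0.6,0.5)
    json.dump([t,d],open('st.json','w'))
E
python3 - <<'E'
from h import *
run(0,18,0.4)
s=snap('scene','scene5.png'); print(monitor.current_t())
E
python3 -c "
import cv2
b=cv2.imread('pics/scene5.png')[140:290,220:420]
cv2.imwrite('pics/c5.png',cv2.resize(b,None,fx=3,fy=3))"
```

```text
3 False TCP [-78.4  73.3] N 4.0 T 0.2 d 0.40
6 False TCP [-76.6  80.5] N 4.1 T -0.1 d 0.46
9 False TCP [-74.4  87.7] N 4.7 T 0.4 d 0.51
12 False TCP [-71.8  94.8] N 5.0 T 0.1 d 0.53
15 False TCP [-68.9 101.6] N 4.3 T 0.4 d 0.53
18 False TCP [-65.7 108. ] N 4.5 T -0.3 d 0.58
19.9083
```

View pics/c5.png

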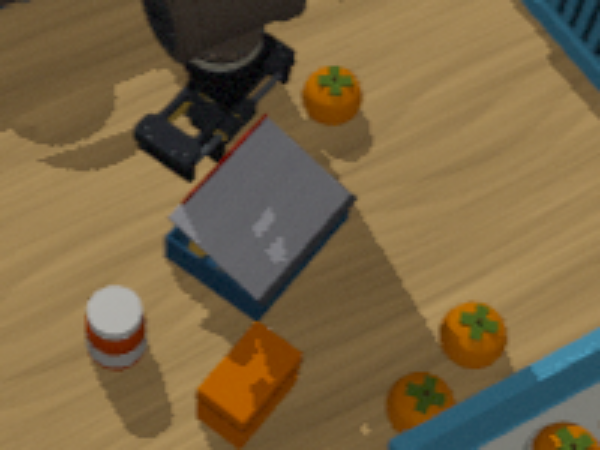

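The lid is rising with the finger on the lip: its front edge has lifted and the tray interior is visible (picture 200,240). The normal force holds steady at about 4.5 N, so I'll continue.

```bash
python3 - <<'E'
from h import *
t,d=json.load(open('st.json')); run(t,54,d)
s=snap('scene','scene6.png'); print(monitor.current_t())
E
python3 -c "
import cv2
b=cv2.imread('pics/scene6.png')[120:290,220:420]
cv2.imwrite('pics/c6.png',cv2.resize(b,None,fx=3,fy=3))"
```

```text
21 False TCP [-62.3 114.3] N 4.0 T -0.0 d 0.61
24 False TCP [-58.4 120.4] N 4.4 T -0.1 d 0.67
27 False TCP [-54.2 126.3] N 4.0 T -0.2 d 0.70
30 False TCP [-49.8 131.9] N 3.8 T 0.2 d 0.76
33 False TCP [-45.  137.3] N 4.3 T -0.2 d 0.83
36 False TCP [-39.9 142.5] N 4.2 T 0.1 d 0.87
39 False TCP [-34.5 147.5] N 4.7 T 0.7 d 0.92
42 False TCP [-28.9 152.1] N 4.6 T -0.4 d 0.94
45 False TCP [-23.  156.4] N 4.2 T 0.0 d 0.96
48 False TCP [-16.9 160.4] N 4.7 T -0.2 d 1.01
51 False TCP [-10.6 164.1] N 5.1 T -0.1 d 1.03
54 False TCP [ -4.2 167.5] N 4.5 T 0.1 d 1.02
24.3583
```

View pics/c6.png

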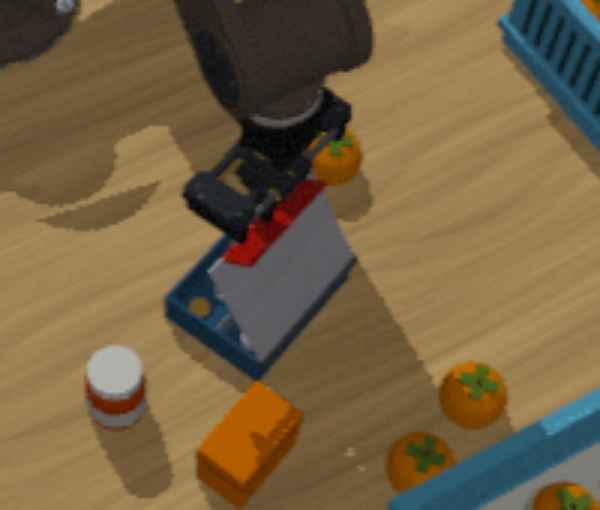

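The lid is at about 55°, with the fingertip on the lip's front face (picture 255,230). I'll continue past upright.

```bash
python3 - <<'E'
from h import *
t,d=json.load(open('st.json')); run(t,96,d,Nt=4.)
s=snap('scene','scene7.png'); print(monitor.current_t())
E
python3 -c "
import cv2
b=cv2.imread('pics/scene7.png')[120:290,220:420]
cv2.imwrite('pics/c7.png',cv2.resize(b,None,fx=3,fy=3))"
```

```text
57 False TCP [  2.5 170.5] N 4.8 T -0.8 d 1.05
60 False TCP [  9.2 173.1] N 4.5 T -0.3 d 1.00
63 False TCP [ 16.2 175.4] N 3.6 T -0.9 d 0.97
66 False TCP [ 23.2 177.3] N 3.6 T -1.0 d 0.99
69 False TCP [ 30.4 178.8] N 4.0 T -0.7 d 1.02
72 False TCP [ 37.6 179.9] N 4.1 T -0.7 d 1.02
75 False TCP [ 44.9 180.7] N 4.6 T -0.8 d 1.01
78 False TCP [ 52.2 181. ] N 3.8 T -0.2 d 0.97
81 False TCP [ 59.5 181. ] N 4.4 T -0.6 d 0.98
84 False TCP [ 66.8 180.6] N 4.8 T -0.8 d 0.96
87 False TCP [ 74.3 179.9] N 5.0 T -1.3 d 0.91
90 False TCP [ 81.8 179.4] N 9.5 T -1.2 d 0.85
93 False TCP [ 89.4 178.6] N 11.5 T -1.2 d 0.52
96 False TCP [ 96.8 177.4] N 14.0 T -1.2 d 0.06
29.5417
```

View pics/c7.png

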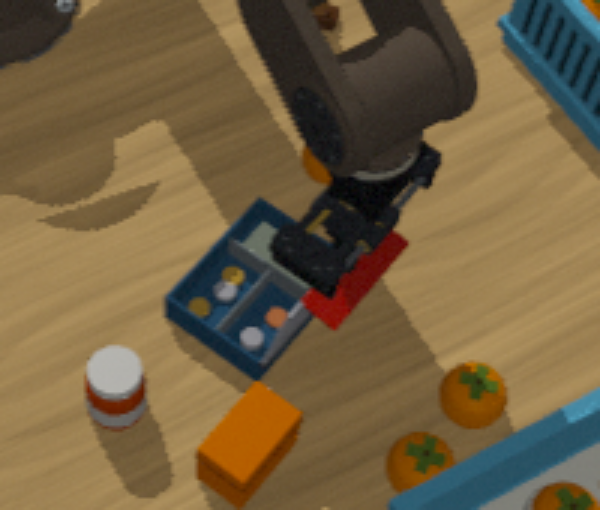

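The lid is at about upright, with the red lip face looking up under the fingertip (picture 355,275). N rose because the tip is now flat on the lip. I'll measure the lip angle before releasing.

Run:
```python
from h import *
s=snap('scene')
w=cloud(s); B=np.einsum('hwc,cd->hwd',w-C,np.column_stack([bx,by,bz])); hsv=cv2.cvtColor(s['frame'],cv2.COLOR_RGB2HSV);H,S,V=cv2.split(hsv)
k=((H<6)|(H>172))&(S>170)&(B[...,2]>140)&(B[...,2]<210)&(abs(B[...,1])<75)
k=cv2.erode(k.astype(np.uint8),np.ones((2,2)))>0
P=B[k]; print(len(P),np.percentile(P,[3,50,97],axis=0).round(1).tolist())
a=np.linalg.svd(P-P.mean(0))[2][2]; a*=np.sign(a[2]); print('normal',a.round(3),'theta',90-np.rad2deg(np.arctan2(-a[0],a[2])))
```

```text
274 [[99.0, -59.0, 167.2], [120.6, -11.1, 172.3], [131.4, 56.4, 177.4]]
normal [0.151 0.002 0.989] theta 98.66003593348722
```

The lip face normal gives θ ≈ 98.7°, past upright and past the balance point. I'll lift the fingertip off so the lid falls open.

```bash
python3 - <<'E'
from h import *
manip.movel(W(102,0,200),v=80); manip.sleep(0.8)
manip.movel(W(80,0,300),v=200); manip.goto(W(-170,60,320),RL); manip.sleep(.3)
s=snap('scene','scene8.png'); s2=snap('top','top8.png'); print(monitor.current_t())
for nm,s in (('scene',s),('top',s2)):
    w=cloud(s); B=np.einsum('hwc,cd->hwd',w-C,np.column_stack([bx,by,bz])); hsv=cv2.cvtColor(s['frame'],cv2.COLOR_RGB2HSV);H,S,V=cv2.split(hsv)
    k=((H<6)|(H>172))&(S>150)&(B[...,2]>80)&(B[...,2]<210)&(abs(B[...,1])<75)&(B[...,0]>65)&(B[...,0]<260)
    P=B[k]; print(nm,len(P))
    if len(P)>20:
        a=np.linalg.svd(P-P.mean(0))[2][2]; a*=np.sign(a[0]); print(np.percentile(P,[3,50,97],axis=0).round(1).tolist(),'theta',90-np.rad2deg(np.arctan2(-a[0],a[2])))
    k=(S>150)&(H>5)&(H<20)&(B[...,2]>69)&(B[...,2]<82)&(B[...,0]>60)&(B[...,0]<160)&(B[...,1]<-50)&(B[...,1]>-240)
    print('card',k.sum(),cv2.minAreaRect(B[k][:,:2].astype(np.float32)))
    print({n:np.round([np.nanmean(w[(w[...,2]>12)&(w[...,2]<100)&(np.hypot(w[...,0]-x,w[...,1]-y)<55)],0)],1).tolist() for n,x,y in [('fa',818,115),('fb',778,208),('jar',599,-117),('fc',450,241),('tape',319,-310),('stamp',244,354)]})
E
python3 -c "
import cv2
a=cv2.imread('pics/top8.png')[70:340,110:420];b=cv2.imread('pics/scene8.png')[70:340,150:440]
cv2.imwrite('pics/c8.png',cv2.resize(cv2.hconcat([a,b]),None,fx=1.33,fy=1.33))"
```

```text
32.925
scene 416
[[166.7, -58.2, 103.6], [179.9, -0.1, 119.1], [193.3, 61.6, 135.2]] theta 139.35148046458724
card 607 ((112.27755737304688, -162.26637268066406), (61.5140495300293, 101.05377960205078), 1.142479419708252)
{'fa': [[823.6, 110.5, 50.1]], 'fb': [[790.5, 203.8, 46.8]], 'jar': [[613.9, -123.8, 67.0]], 'fc': [[459.1, 238.2, 45.3]], 'tape': [[322.5, -310.3, 22.4]], 'stamp': [[247.1, 354.7, 32.7]]}
top 382
[[167.5, -57.1, 106.6], [178.9, 0.7, 119.5], [190.8, 58.5, 133.0]] theta 137.87802241688863
card 1006 ((109.80978393554688, -162.21533203125), (60.613555908203125, 99.93153381347656), 0.25663256645202637)
{'fa': [[819.4, 114.8, 49.1]], 'fb': [[778.0, 207.5, 49.1]], 'jar': [[598.7, -116.6, 77.0]], 'fc': [[449.8, 240.6, 49.1]], 'tape': [[319.4, -309.7, 23.4]], 'stamp': [[244.3, 353.8, 30.6]]}
```

View pics/c8.png

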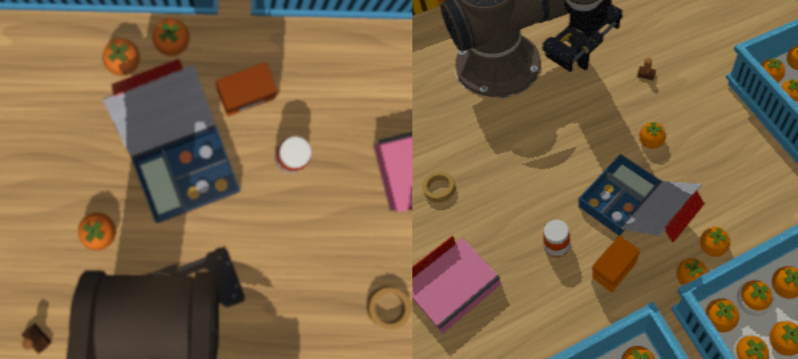

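The lid rests wide open at 138–139°, which is its 2.4 rad stop, beyond the hinge. The card box is upright and clear of the box end, and the bystanders are at their first positions. The arm is well clear, so I'll hand in.

```bash
python3 -c "
from h import *
manip.sign_off(); print(monitor.current_t())"
```

```text
the job is handed in; nothing more can be done
the job is handed in; nothing more can be done
```

The cash box is open and I've handed the job in. It took about 33 s of the 64 s allowed.

- **Card box:** I pushed the orange box along the table to the cash box's −y side with two fingertips on its end face. Both cameras show it upright and parallel to the cash box. The gap to the end of the cash box is about 27 mm, a bit more than the 2 cm asked.
- **Lid:** I pushed the red lip up and over with the shut fingertips, at about 4–5 N for most of the way. Past upright this rose to 14 N, because the tip then lay flat on the lip. I let go at about 99°, and the lid fell open by itself. The last images put it at 138–139°, which is its 2.4 rad stop.
- **Fruit, jar, stamp and tape:** in the top view they are all within about 1.5 mm of where they started. The scene view's averages differ by several millimetres because that camera sees the sides of the objects; I had no scene-view measurement from before the job to compare with.
- **Failed check:** the first attempt to touch the lip stopped early on force noise, so I repeated it with averaged readings.

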